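Load the tape stand and draw its length gauge out to the set mark

TASK

Set up the tape stand: put the small paper tape roll on the upright spindle, all the way down on its seat, and let it go. Then squeeze the lock button of the length gauge in against its grip block, draw the telescoping arm out until its pointer stands at the scale mark where the setting tab sits, and keep holding it there: the arm springs back if let go, so finish with the grip still held. Do not shift the setting tab or the other things on the bench.

Things in the scene. Friction and masses are not known exactly. Their poses are not given: they have to be found in the camera images.
- tape_stand: Fixed plywood board 132 (x) x 220 (y) x 12 mm on the bench; origin at the centre of its underside, z up; its turned frame is 'the stand frame'. It carries a spindle at stand x -30, y +70 mm and a telescoping gauge arm in an aluminium tube (16 mm wide, top 56 mm above the bench, along stand y from +15 to +105 at x +34 mm), with a scale strip. Nothing on it is higher than 82 mm
- spindle_seat (a point): Centre of the top of the spindle's flange (48 mm across, 18 mm above the bench), where the roll's underside rests. The steel spindle rises 52 mm above this point, 20 mm thick, the last 8 mm tapering to 10 mm. A seated roll has 27 mm of room to the tube on its stand +x side and nothing near it along stand y
- tape_roll: Small round loose roll of paper tape on a card core: 58 mm outside diameter, 38 mm high, straight hole of 25 mm through it, about 80 g, standing upright on the bench; origin at the centre of its underside, z along the hole
- gauge_arm (a joint): Extension of the telescoping arm in m, 0 = fully in (locked), up to 0.075; it runs out toward stand -y. A spring draws it in with 1.5 N at 0 and 2.6 N at full extension. The lock holds it only when fully in and frees it while the button is pressed 4 mm or more
- grip_center (a point): Pinch point of the grey grip block (28 mm in x, 24 in y, 22 to 82 mm above the bench) on the arm's outer end; 60 mm up, midway between the block's +x face and the pressed button on its -x side. Moves with the arm; axes as the stand frame. Pinch from above along stand x, one finger on the button, one on the opposite face: 36 mm apart with the button out, 30 mm with it in
- lock_button (a joint): Travel of the dark steel lock button in m: 0 = out (locked), 0.006 = fully in. It moves toward stand +x against a spring of 2 N at rest and 5 N fully in; pad 20 (y) x 34 mm, 43 to 77 mm above the bench, standing out 8 mm from the block's face
- pointer_tip (a point): Tip of the thin steel pointer, 45 mm to stand -x of the block's centre, 22 to 25 mm above the bench, below the button; moves with the arm; axes as the stand frame
- tab_mark (a point): Inner tip of the small setting tab (steel slider with a little brass screw, 10 mm long in y, 27 mm above the bench at its highest) on the outer edge of the scale; it marks the wanted place on the scale. Axes as the stand frame; the wanted extension, where pointer and tab have the same stand y, is between 25 and 62 mm
- cream_plug: Bystander: cream conical cup-shaped plug 61 mm across, 35 mm high; origin at the centre of its underside
- big_tape: Bystander: large tan masking tape roll lying flat, 96 mm across, 25 mm high; origin at the centre of its underside. Not the roll to mount
- coupler: Bystander: small silvery air coupler lying on its side, 23 x 62 x 24 mm; origin at the centre of its underside

How it is judged:
By the outcome, as a careful person would: the job done as asked, in the order asked, and still so for the second after the job is handed in, while the arm keeps its last pose, push and grip.
It also fails if it takes over 54 s, if anything falls off the work surface, if the arm or the gripper's body presses on something with over 40 N, if the wrist force passes 120 N, or if a joint passes its speed limit or range.

ROBOT

A 6-joint arm with a two-finger parallel gripper is mounted at the origin on the work surface; the furniture and walls round the work are solid. World frame = base frame: x ahead of the robot, y to its left, z up, the work surface at z = 0. Lengths are in m, angles in degrees, forces in N, time in s.
With the tool pointing down it reaches from about 0.3 to 0.775 m from the base axis. Payload 14.6 kg.
Tool frame: the origin (TCP) lies between the finger pads; the fingertips stand 14 mm ahead of it and the grasp point (between the pads) lies 5 mm behind it (robot.tcp_to_tips is the distance from the TCP to the fingertips, in m); x points along the fingers, y is the direction in which the jaws open and shut, and the axes are right-handed (so a half turn about x gives the same grasp; the last joint's range is limited). The gripper opens to 85 mm and grips with 20 to 120 N. Pads are 22 mm wide; open, the fingers measure 114 mm over their backs; the gripper's body (76 mm by 85 mm) begins 54 mm behind the grasp point. The pads swing forward as they close: fully open they stand 13 mm farther back than shut.
Start: joints at [-68.961, 17.183, 87.147, -0, 75.671, -3.816], TCP at [0.231, -0.499, 0.245] pointing down, gripper open.
Joint ranges: [-173.82, 173.82], [-45.26, 126.66], [13.44, 144.39], [-59.66, 239.66], [0, 175.72], [-146.38, 146.38]. Speed limits (degrees/s): [127.2, 127.2, 147.25, 180, 180, 180].

INTERFACE

Orientations are given as [roll, pitch, yaw] about the fixed x, y, z axes, in that order (R = Rz(yaw) Ry(pitch) Rx(roll)).
In Python, from bench import robot, camera gives the robot as it stands.
- The arm moves only by the tool servo_tool, never from a script. Its argument "moves" is a list of rows, each a list of 7 numbers: the shift along the world's x, y, z scaled (see below), then the turn, a rotation vector about the world's x, y, z scaled (see below), then the opening, from 0 (shut) to 1 (fully open). In form: [[x, y, z, rx, ry, rz, hand], ...]. A call has 1 to 8 rows; each row is the pose to reach, as a shift and turn from the pose measured when the call began; what a row does not reach only later rows make up. The controller multiplies each number of a shift by 100 mm and each number of a turn by 120 degrees. A row lasts 1/12 s, in which the tool goes at most 41.7 mm and 7.16 degrees, less where a joint would pass 70% of its speed; a pose out of reach is approached as far as the arm can. A call with a number of a shift or a turn outside -1 to 1 is refused whole. A call with a gripper value outside its range is refused whole. The fingers move at their own pace and stop on an object; "newtons" is the grip in N (left out, the last holds). Time passes only in rows, so rows that repeat a pose let the fingers close. It gives the time, the measured TCP pose, the force and the opening at its end, in the units of the state.
- robot.observe(): the state, without advancing time (a new reading comes with each control period).
- camera(name): name is "scene" or "top"; returns a dict with "color" (420x560x3 uint8, red, green, blue), "fov_y" (degrees; the focal length in pixels is half the picture's height over the tangent of half this angle, whatever the lens; pixels are square), "cx", "cy" (the principal point, pixels), "dist" ([k1, k2, p1, p2, k3] as OpenCV has them; the pictures are not rectified), "R" (3x3) and "t" (3): a world point X has camera coordinates R X + t. Camera axes: x right, y down, z forward; pixel columns grow to the right and rows downward; lengths in m; the calibration is good to about 2 mm. A picture is of the moment at which its call begins. There is no depth.
- robot.job_done(): hands the job in, once; it reports no verdict.
The state is a dict: "time_s": time; "joints": joint angles; "joint_vel": joint speeds; "tau": joint torques, N m; "ee_pos": TCP position; "eef_rot": TCP orientation; "contact_force": force on the tool from outside, world axes, zero at the start; "wrist_torque": the same for the moment, N m; "gripper_width": finger opening in m.
Only numpy, scipy, OpenCV 4.12 (cv2) and the standard library are available. Lean on these libraries where they do the work, as an engineer would, in place of code of your own. Each camera call takes 0.05 s, during which the arm holds its last target.

## Working session

There is one attempt and no reset: what is moved stays moved. The work goes in short steps, Python scripts to look and compute and a tool call to move; the robot and the scene stay as the last step left them, time stands still between calls to the robot, and variables do not carry over. Pictures are saved under pics/ and viewed, and the job is handed in when it is done.

Besides the shell and the picture viewer there is one more tool, called as name(argument=value, ...), one argument or row to a line, values as JSON. servo_tool: Moves the arm, as the interface text tells. Shifts and turns lie within -1 to 1; 1 stands for 100 mm of shift or 120 degrees of turn. Its arguments: {"type":"object","properties":{"moves":{"type":"array"},"newtons":{"type":"number"}},"required":["moves"]}

```bash
mkdir -p pics; ls; python3 - <<'E'
from bench import robot, camera
import cv2,json
o=robot.observe();print(o)
for n in("scene","top"):
    c=camera(n);cv2.imwrite(f"pics/{n}0.png",c["color"][:,:,::-1])
    print(n,{k:(v.tolist() if hasattr(v,'tolist') else v) for k,v in c.items() if k!='color'})
E
```

```text
pics
{'time_s': 0.0, 'joints': array([-6.89647245e+01,  1.72170841e+01,  8.71817742e+01,  6.12149362e-04,
        7.56714244e+01, -3.81470222e+00]), 'joint_vel': array([-0.07133366, -0.04771946, -0.0471786 ,  0.04250067,  0.07115904,
       -0.00038611]), 'tau': array([-1.33220823e-03, -5.43495512e+01, -3.61797488e+01, -4.40741246e-05,
        3.91518610e-03, -8.80846926e-06]), 'ee_pos': array([ 0.23106105, -0.4988559 ,  0.24469649]), 'eef_rot': array([-94.29805044,  89.92971473, 110.55177538]), 'contact_force': array([ 0.28762004, -0.40893053, -0.53728572]), 'wrist_torque': array([0.03414769, 0.04040496, 0.02942206]), 'gripper_width': 0.08551241149616236}
scene {'fov_y': 51.53677414567068, 'cx': 279.9126034239003, 'cy': 207.68733022868668, 'dist': [-0.050363477644796976, 0.0, 0.0, 0.0, 0.0], 'R': [[-0.4944628577999815, -0.8690991164833367, -0.013160850434476136], [-0.5719265828852454, 0.33671754487639804, -0.7480115498851722], [0.6545276663713168, -0.3623368884067619, -0.663555207389878]], 't': [0.2038805028238959, 0.3017146230157592, 0.9748368257514936]}
top {'fov_y': 44.830586627916105, 'cx': 267.6114673947824, 'cy': 203.61447778039195, 'dist': [0.06340372834174142, 0.0, 0.0, 0.0, 0.0], 'R': [[-0.02192112323667052, -0.999660778765094, 0.014063845662126507], [-0.9926179978167067, 0.02008396172384015, -0.11960829775491395], [0.11928526634247642, -0.01658197455795705, -0.9927215437137265]], 't': [-0.031109972570542568, 0.44126251585621357, 1.0827267493330341]}
```

View pics/scene0.png

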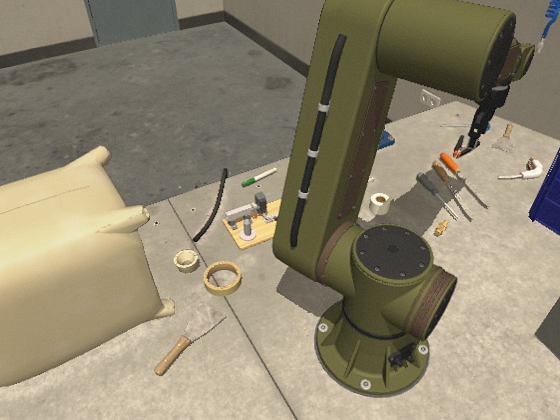

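View pics/top0.png

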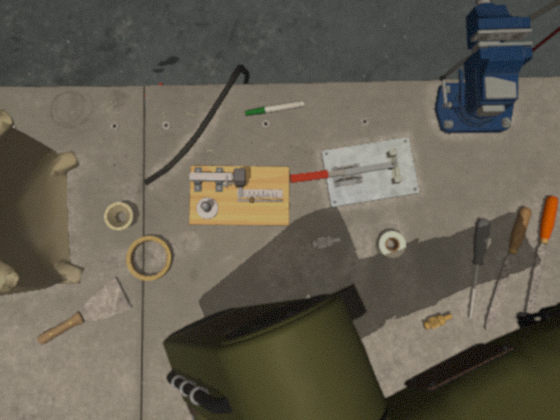

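The top view shows the stand board at (190–289, 167–225), the spindle at about (207,207) and the grip block at (241,177). The white roll is at (391,243), with the coupler at (326,242), the plug at (118,215) and the big tape at (149,258). I'll zoom in next.

```bash
cat > h.py <<'E'
import cv2,numpy as np
from bench import robot,camera
def K(c):
    f=c["color"].shape[0]/2/np.tan(np.radians(c["fov_y"]/2))
    return np.array([[f,0,c["cx"]],[0,f,c["cy"]],[0,0,1.]])
def ray(c,p):
    u=cv2.undistortPoints(np.array([[p]],float),K(c),np.array(c["dist"]))[0,0]
    R=np.array(c["R"]);t=np.array(c["t"])
    d=R.T@np.array([u[0],u[1],1]);return -R.T@t,d/np.linalg.norm(d)
def onz(c,p,z):
    o,d=ray(c,p);return o+d*(z-o[2])/d[2]
def tri(c1,p1,c2,p2):
    o,d=ray(c1,p1);q,e=ray(c2,p2)
    s=np.linalg.lstsq(np.c_[d,-e],q-o,rcond=None)[0]
    a=o+s[0]*d;b=q+s[1]*e;return (a+b)/2,np.linalg.norm(a-b)
def proj(c,P):
    R=np.array(c["R"]);r=cv2.Rodrigues(R)[0]
    return cv2.projectPoints(np.array(P,float).reshape(-1,1,3),r,np.array(c["t"]),K(c),np.array(c["dist"]))[0][:,0]
def crop(c,x0,y0,x1,y1,s,fn):
    im=cv2.resize(c["color"][y0:y1,x0:x1,::-1],None,fx=s,fy=s,interpolation=cv2.INTER_CUBIC)
    for i in range(x0,x1,10): cv2.putText(im,str(i),((i-x0)*s,8),0,.3,(0,0,255),1);cv2.line(im,((i-x0)*s,10),((i-x0)*s,14),(0,0,255),1)
    for i in range(y0,y1,10): cv2.putText(im,str(i),(0,(i-y0)*s+3),0,.3,(0,0,255),1)
    cv2.imwrite(fn,im)
E
python3 - <<'E'
from h import *
c=camera("top");s=camera("scene")
crop(c,185,160,295,230,7,"pics/t1.png")
crop(s,215,180,300,255,8,"pics/s1.png")
crop(c,370,225,415,260,8,"pics/t2.png")
crop(s,360,185,400,220,8,"pics/s2.png")
E
```

```text
(no output)
```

View pics/t1.png

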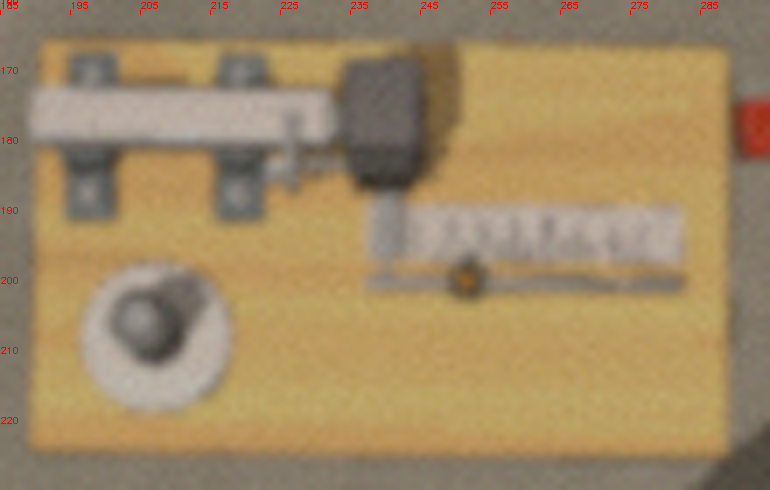

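View pics/s1.png

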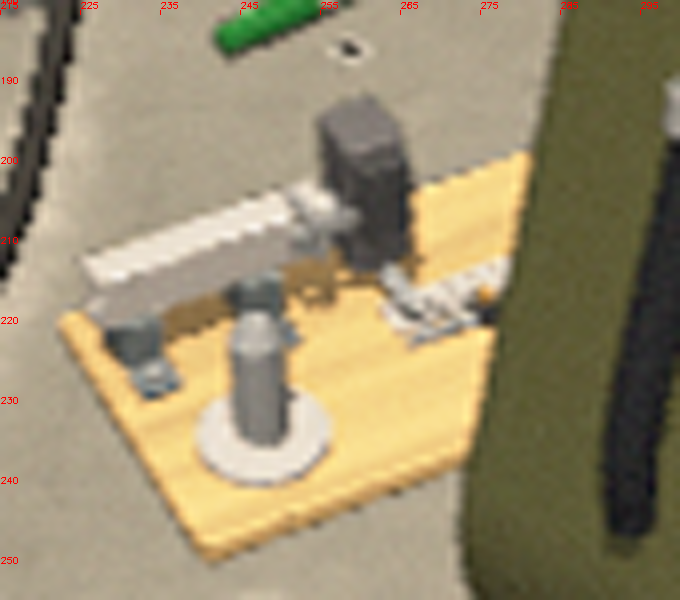

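View pics/t2.png

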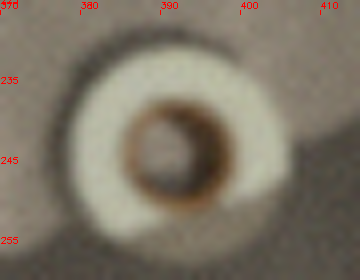

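View pics/s2.png

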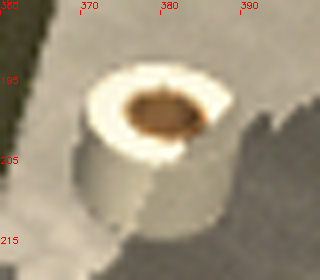

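The crops show the flange at top (206.5,208) and the spindle tip at about (204.5,204.5). The pointer is at (239.5,188–198), the tab screw at (251,200), and the roll's top at top (391.5,243) / scene (379.5,199). Next I'll fit contours.

```bash
cat > m.py <<'E'
from h import *
c=camera("top");s=camera("scene")
def mask_top(c):
    return cv2.cvtColor(c["color"],cv2.COLOR_RGB2HSV)
H=mask_top(c)
# board
m=((H[...,0]>10)&(H[...,0]<30)&(H[...,1]>85)&(H[...,2]>110)).astype(np.uint8)
w=np.zeros_like(m);w[160:232,183:296]=m[160:232,183:296]
cs=max(cv2.findContours(cv2.morphologyEx(w,cv2.MORPH_CLOSE,np.ones((5,5))),0,1)[0],key=cv2.contourArea)
hull=cv2.convexHull(cs)[:,0].astype(float)
P=np.array([onz(c,p,.012)[:2] for p in hull])
r=cv2.minAreaRect((P*1e4).astype(np.float32));print("board c",np.array(r[0])/1e4,np.array(r[1])/1e4,r[2])
yaw=np.radians(r[2] if r[2]<45 else r[2]-90);cen=np.array(r[0])/1e4
def st(x,y): return cen+np.array([[np.cos(yaw),-np.sin(yaw)],[np.sin(yaw),np.cos(yaw)]])@np.array([x,y])
def inv(P): return np.array([[np.cos(yaw),np.sin(yaw)],[-np.sin(yaw),np.cos(yaw)]])@(np.array(P)[:2]-cen)
print("yaw",np.degrees(yaw),"spindle pred",st(-.03,.07),"arm",st(.034,-0.0))
for nm,p,z in (("flange",(206.5,207.8),.018),("tip",(204.4,204.4),.066),("tipscrew",(251,199.8),.027),("ptr",(239.6,193),.0235)):
    q=onz(c,p,z);print(nm,q.round(4),inv(q).round(4))
print(tri(c,(204.4,204.2),s,(246.8,220)), "spindle top tri")
print(tri(c,(391.6,243.2),s,(379.5,199.0)), "roll hole top tri")
E
python3 m.py
python3 - <<'E'
from h import *
c=camera("top")
H=cv2.cvtColor(c["color"],cv2.COLOR_RGB2HSV)
for y in range(226,262,2): print(y,[tuple(H[y,x]) [1] for x in range(372,412,2)])
E
```

```text
board c [0.46322852 0.02174386] [0.22104131 0.13391691] 88.80305480957031
yaw -1.1969451904296875 spindle pred [0.4346973  0.09235526] arm [0.4972211  0.02103363]
flange [0.435  0.0934 0.018 ] [-0.0297  0.071 ]
tip [0.4368 0.0927 0.066 ] [-0.0279  0.0704]
tipscrew [ 0.4496 -0.0044  0.027 ] [-0.0131 -0.0264]
ptr [0.4655 0.0203 0.0235] [ 0.0023 -0.0014]
(array([0.43623174, 0.09112992, 0.06634052]), np.float64(0.0036018840993931895)) spindle top tri
(array([ 0.34851258, -0.30444931,  0.03433848]), np.float64(0.0010114808143054368)) roll hole top tri
226 [np.uint8(44), np.uint8(44), np.uint8(42), np.uint8(46), np.uint8(43), np.uint8(45), np.uint8(40), np.uint8(46), np.uint8(41), np.uint8(45), np.uint8(43), np.uint8(45), np.uint8(39), np.uint8(44), np.uint8(41), np.uint8(40), np.uint8(47), np.uint8(47), np.uint8(47), np.uint8(43)]
228 [np.uint8(42), np.uint8(42), np.uint8(37), np.uint8(43), np.uint8(43), np.uint8(41), np.uint8(47), np.uint8(38), np.uint8(44), np.uint8(36), np.uint8(44), np.uint8(48), np.uint8(45), np.uint8(40), np.uint8(44), np.uint8(46), np.uint8(44), np.uint8(46), np.ui
[... 3893 characters left out ...]
56), np.uint8(54), np.uint8(54), np.uint8(56), np.uint8(50), np.uint8(42), np.uint8(42), np.uint8(38), np.uint8(42), np.uint8(34)]
258 [np.uint8(54), np.uint8(50), np.uint8(60), np.uint8(34), np.uint8(54), np.uint8(40), np.uint8(48), np.uint8(48), np.uint8(53), np.uint8(42), np.uint8(52), np.uint8(50), np.uint8(50), np.uint8(39), np.uint8(36), np.uint8(40), np.uint8(45), np.uint8(45), np.uint8(50), np.uint8(53)]
260 [np.uint8(54), np.uint8(47), np.uint8(39), np.uint8(46), np.uint8(45), np.uint8(36), np.uint8(48), np.uint8(54), np.uint8(47), np.uint8(62), np.uint8(42), np.uint8(51), np.uint8(44), np.uint8(40), np.uint8(50), np.uint8(48), np.uint8(46), np.uint8(53), np.uint8(30), np.uint8(41)]
```

```bash
python3 - <<'E'
from h import *
from scipy.spatial.transform import Rotation as Ro
o=robot.observe();R=Ro.from_euler('xyz',o['eef_rot'],degrees=True).as_matrix();print(R.round(3))
c=camera("top");s=camera("scene")
for p,z in (((392,243.9),.038),):print(onz(c,p,z))
print(tri(c,(392,243.9),s,(379.8,199)))
for n in [((326,242),.02),((118,215),.03),((149,258),.02),((275,108),.01),((310,177),.01)]: print(onz(c,*n).round(3))
E
```

```text
[[-0.     0.42  -0.907]
 [ 0.    -0.907 -0.42 ]
 [-1.    -0.    -0.   ]]
[ 0.34716869 -0.30385626  0.038     ]
(array([ 0.34715564, -0.30472787,  0.03524037]), np.float64(0.00038057668947537695))
[ 0.355 -0.166  0.02 ]
[0.422 0.281 0.03 ]
[0.329 0.217 0.02 ]
[ 0.66  -0.062  0.01 ]
[ 0.5   -0.136  0.01 ]
```

servo_tool(
  moves=[
    [0.2, 0.3, -0.2, 0, 0, -0.05, 1],
    [0.5, 0.6, -0.4, 0, 0, -0.1, 1],
    [0.8, 0.8, -0.6, 0, 0, -0.16, 1],
    [1, 1, -0.8, 0, 0, -0.217, 1],
    [1, 1, -0.8, 0, 0, -0.217, 1],
    [1, 1, -0.8, 0, 0, -0.217, 1],
  ],
  newtons=30,
)

```text
time_s: 0.95
ee_pos: [0.3319, -0.3977, 0.1643]
eef_rot: [-55.7, 89.9, 123.2]
contact_force: [-0.1, -0.0, 0.1]
gripper_width: 0.0859
```

servo_tool(
  moves=[
    [0.15, 0.4, -0.2, 0, 0, 0, 1],
    [0.15, 0.75, -0.4, 0, 0, 0, 1],
    [0.152, 0.937, -0.5, 0, 0, 0, 1],
    [0.152, 0.937, -0.7, 0, 0, 0, 1],
    [0.152, 0.937, -0.8, 0, 0, 0, 1],
    [0.152, 0.937, -0.8, 0, 0, 0, 1],
  ],
)

```text
time_s: 1.45
ee_pos: [0.3465, -0.3044, 0.0833]
eef_rot: [-48.8, 89.8, 130.2]
contact_force: [1.0, -0.3, -0.6]
gripper_width: 0.0853
```

```bash
python3 - <<'E'
from h import *
c=camera("top");s=camera("scene")
crop(c,350,200,440,275,8,"pics/t3.png")
crop(s,330,150,430,225,8,"pics/s3.png")
o=robot.observe();print(o['ee_pos'],o['eef_rot'],o['time_s'])
E
```

```text
[ 0.34713628 -0.30521829  0.08498447] [-58.07982077  89.91891354 120.85727797] 1.55
```

View pics/t3.png

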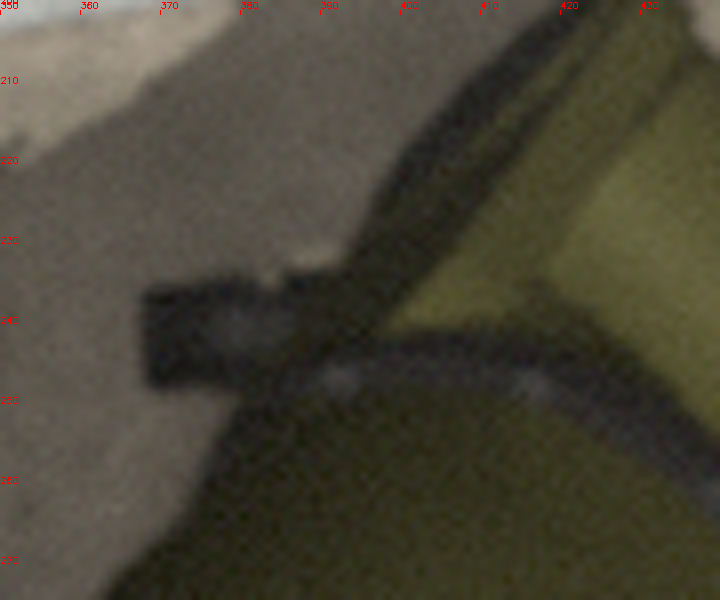

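View pics/s3.png

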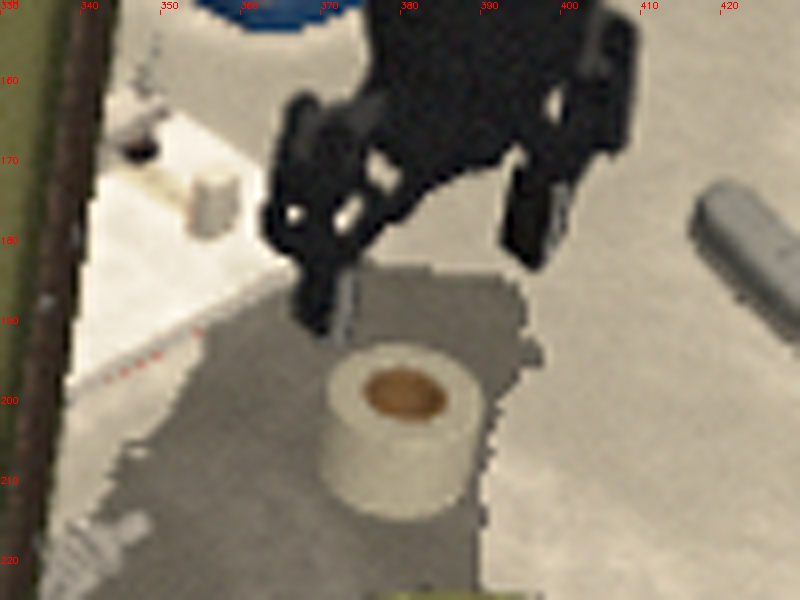

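```bash
python3 - <<'E'
from h import *
s=camera("scene");p=robot.observe()['ee_pos'];print(p)
for dz in (0,-.007,-.014):
  print(dz,proj(s,[p+[0,.0425,dz],p+[0,-.0425,dz],p+[0,0,dz]]).round(1).tolist())
print(proj(s,[[.347,-.304,.038],[.3472,-.3047,.035]]))
E
```

```text
[ 0.34725066 -0.30525613  0.0852248 ]
0 [[370.7, 190.5], [393.5, 181.2], [382.2, 185.8]]
-0.007 [[370.4, 192.4], [393.1, 183.1], [381.9, 187.7]]
-0.014 [[370.1, 194.3], [392.8, 184.9], [381.6, 189.5]]
[[379.70545817 198.40600876]
 [379.70664899 199.06040913]]
```

servo_tool(
  moves=[
    [0, 0.01, -0.2, 0, 0, 0, 1],
    [0, 0.01, -0.4, 0, 0, 0, 1],
    [0, 0.01, -0.55, 0, 0, 0, 1],
    [0, 0.01, -0.63, 0, 0, 0, 1],
    [0, 0.01, -0.63, 0, 0, 0, 1],
    [0, 0.01, -0.63, 0, 0, 0, 0.5],
    [0, 0.01, -0.63, 0, 0, 0, 0.4],
    [0, 0.01, -0.63, 0, 0, 0, 0.4],
  ],
  newtons=30,
)

```text
time_s: 2.27
ee_pos: [0.3477, -0.3049, 0.0236]
eef_rot: [144.1, 89.9, -37.0]
contact_force: [-2.7, 2.5, 8.3]
gripper_width: 0.0567
```

servo_tool(
  moves=[
    [0, 0, 0, 0, 0, 0, 0.4],
    [0, 0, 0, 0, 0, 0, 0.4],
    [0, 0, 0, 0, 0, 0, 0.4],
  ],
)

```text
time_s: 2.52
ee_pos: [0.3479, -0.3051, 0.024]
eef_rot: [140.9, 89.9, -40.1]
contact_force: [-0.0, 0.3, -0.6]
gripper_width: 0.0566
```

servo_tool(
  moves=[
    [0, 0, 0.2, 0, 0, 0, 0.4],
    [0, 0, 0.5, 0, 0, 0, 0.4],
    [0, 0.2, 0.8, 0, 0, 0, 0.4],
    [0.1, 0.5, 0.98, 0, 0, 0, 0.4],
    [0.2, 0.75, 0.98, 0, 0, 0, 0.4],
    [0.3, 1, 0.98, 0, 0, 0, 0.4],
    [0.3, 1, 0.98, 0, 0, 0, 0.4],
  ],
)

```text
time_s: 3.1
ee_pos: [0.3788, -0.2021, 0.1225]
eef_rot: [154.9, 89.8, -26.0]
contact_force: [-0.3, -0.3, -1.3]
gripper_width: 0.0569
```

servo_tool(
  moves=[
    [0.1, 0.3, 0.2, 0, 0, 0, 0.4],
    [0.2, 0.65, 0.4, 0, 0, 0, 0.4],
    [0.3, 1, 0.4, 0, 0, 0, 0.4],
    [0.3, 1, 0.4, 0, 0, 0, 0.4],
  ],
)

```text
time_s: 3.43
ee_pos: [0.41, -0.0982, 0.1636]
eef_rot: [167.9, 89.7, -12.8]
contact_force: [0.5, -0.7, -1.1]
gripper_width: 0.0566
```

servo_tool(
  moves=[
    [0.1, 0.3, 0, 0, 0, 0, 0.4],
    [0.2, 0.65, 0, 0, 0, 0, 0.4],
    [0.27, 1, 0, 0, 0, 0, 0.4],
    [0.27, 1, 0, 0, 0, 0, 0.4],
  ],
)

```text
time_s: 3.77
ee_pos: [0.4376, 0.0057, 0.1635]
eef_rot: [177.7, 89.7, -2.8]
contact_force: [0.0, 0.1, -0.8]
gripper_width: 0.0564
```

servo_tool(
  moves=[
    [0, 0.3, 0, 0, 0, 0, 0.4],
    [0, 0.65, 0, 0, 0, 0, 0.4],
    [0, 0.98, 0, 0, 0, 0, 0.4],
    [0, 0.98, 0, 0, 0, 0, 0.4],
    [0, 0.98, 0, 0, 0, 0, 0.4],
  ],
)

```text
time_s: 4.18
ee_pos: [0.4374, 0.1043, 0.1633]
eef_rot: [174.6, 89.8, -5.7]
contact_force: [-0.1, -0.4, -0.8]
gripper_width: 0.0566
```

```bash
python3 - <<'E'
from h import *
c=camera("top");s=camera("scene")
cv2.imwrite("pics/t4.png",c["color"][:,:,::-1])
crop(s,205,150,305,225+30,7,"pics/s4.png")
o=robot.observe();print(o['ee_pos'],o['eef_rot'],o['time_s'],o['joints'])
E
```

```text
[0.43755702 0.10294649 0.16333467] [173.41177184  89.74535648  -7.08862325] 4.2833 [ 8.60463146e+00  9.57716587e+00  1.08294016e+02 -7.80931424e-02
  6.18836886e+01  9.91416816e+01]
```

View pics/t4.png

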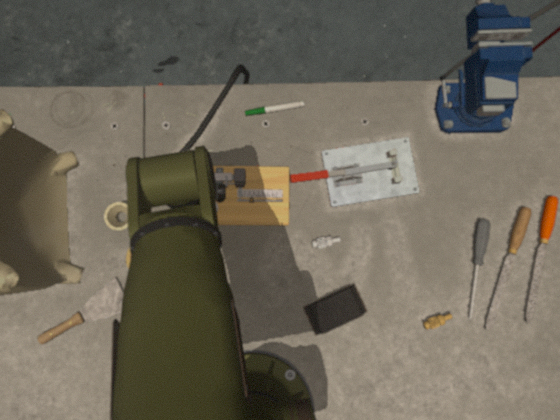

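View pics/s4.png

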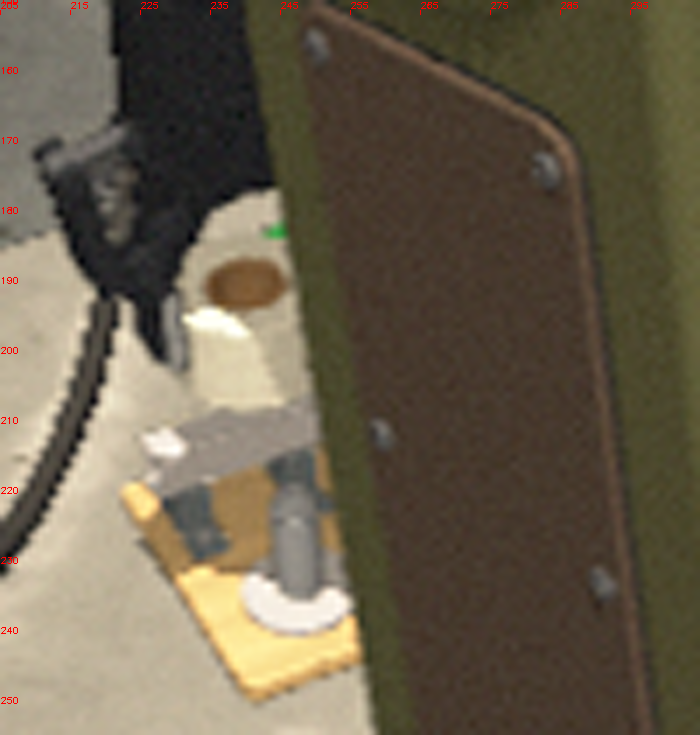

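The scene view shows the held roll with its hole centred near (239.8,190.5), partly occluded, and the spindle tip near (247,219.5). The top view is blocked by the arm.

```bash
python3 - <<'E'
from h import *
s=camera("scene");p=robot.observe()['ee_pos'];print(p)
H=cv2.cvtColor(s["color"],cv2.COLOR_RGB2HSV)
w=(H[180:200,225:250,1]>110)&(H[180:200,225:250,0]<18)&(H[180:200,225:250,2]<160)
ys,xs=np.nonzero(w);print("hole",xs.min()+225,xs.max()+225,ys.min()+180,ys.max()+180,xs.mean()+225,ys.mean()+180)
hc=(xs.mean()+225,ys.mean()+180)
print("hole-centre world",onz(s,hc,.177), "rel tcp",onz(s,hc,.177)-p)
print("proj TCP top of roll",proj(s,[[p[0],p[1],.177]]))
# spindle in scene: flange & shaft
g=s["color"][213:245,235:262]
V=H[213:245,235:262]
for y in range(0,30,2): print(213+y,V[y,:,1].tolist(),V[y,:,2].tolist())
print("spindle proj at pred",proj(s,[[.4355,.0926,.018],[.4355,.0926,.07]]))
E
```

```text
[0.43761626 0.10270694 0.16340786]
hole 235 245 187 193 239.87301587301587 190.0793650793651
hole-centre world [0.43425753 0.10189474 0.177     ] rel tcp [-0.00335873 -0.0008122   0.01359214]
proj TCP top of roll [[239.01302875 189.46280223]]
213 [40, 37, 41, 38, 37, 39, 38, 38, 39, 37, 40, 39, 36, 35, 45, 83, 113, 105, 91, 93, 103, 99, 98, 84, 11, 36, 73] [154, 158, 154, 154, 151, 157, 155, 154, 155, 152, 152, 156, 154, 137, 131, 120, 86, 73, 76, 71, 74, 77, 68, 61, 71, 71, 73]
215 [41, 39, 38, 37, 37, 36, 32, 32, 38, 32, 13, 18, 19, 16, 13, 103, 132, 94, 91, 108, 102, 101, 94, 98, 76, 103, 98] [154, 155, 154, 153, 152, 148, 151, 152, 134, 105, 95, 101, 96, 81, 95, 144, 122, 68, 76, 71, 75, 76, 68, 70, 70, 69, 70]
217 [37, 36, 53, 71, 93, 119, 118, 113, 64, 8, 19, 9, 23, 9, 14, 107, 127, 116, 94, 103, 99, 103, 88, 94, 113, 78, 97] [151, 150, 155, 154, 156, 159, 158, 147, 99, 68, 82, 89, 89, 87, 89, 134, 135, 86, 73, 72, 75, 74, 78, 76, 68, 69, 71]
219 [95, 128, 126, 127, 127, 127, 125, 124, 128, 96, 16, 22, 22, 21, 9, 68, 114, 124, 106, 84, 99, 106, 113, 103, 93, 95, 96] [147, 153, 
[... 2268 characters left out ...]
 219, 236, 247, 246, 246, 246, 247, 248, 249, 247, 247, 247, 247, 246, 204, 110, 65, 71, 75, 72, 76, 69]
239 [110, 107, 106, 107, 104, 105, 108, 82, 37, 25, 20, 19, 19, 20, 19, 31, 31, 48, 107, 97, 129, 114, 92, 100, 110, 102, 95] [250, 251, 250, 251, 252, 253, 247, 225, 221, 230, 241, 246, 246, 247, 246, 229, 198, 177, 239, 255, 236, 87, 69, 74, 74, 75, 70]
241 [117, 112, 98, 102, 103, 99, 97, 94, 97, 99, 99, 96, 98, 105, 107, 110, 109, 111, 110, 107, 125, 118, 86, 103, 101, 88, 108] [225, 253, 254, 253, 253, 253, 253, 254, 254, 254, 255, 255, 254, 252, 250, 250, 250, 251, 250, 254, 230, 125, 68, 72, 73, 75, 71]
spindle proj at pred [[246.90932411 232.87886432]
 [245.68814321 219.28241982]]
```

servo_tool(
  moves=[
    [0, -0.05, -0.1, 0, 0, 0, 0.4],
    [0, -0.097, -0.3, 0, 0, 0, 0.4],
    [0, -0.097, -0.5, 0, 0, 0, 0.4],
    [0, -0.097, -0.58, 0, 0, 0, 0.4],
    [0, -0.097, -0.58, 0, 0, 0, 0.4],
    [0, -0.097, -0.58, 0, 0, 0, 0.4],
  ],
)

```text
time_s: 4.83
ee_pos: [0.4377, 0.0925, 0.1055]
eef_rot: [172.5, 89.8, -8.1]
contact_force: [0.4, -0.6, -0.1]
gripper_width: 0.0567
```

```bash
python3 - <<'E'
from h import *
s=camera("scene")
crop(s,205,150,305,225+30,7,"pics/s5.png")
o=robot.observe();print(o['ee_pos'],o['eef_rot'],o['time_s'],o['contact_force'])
E
```

```text
[0.43800838 0.09269485 0.10601865] [176.04320848  89.70104904  -4.53080696] 4.8833 [-1.05172975  0.47848971 -0.27145698]
```

View pics/s5.png

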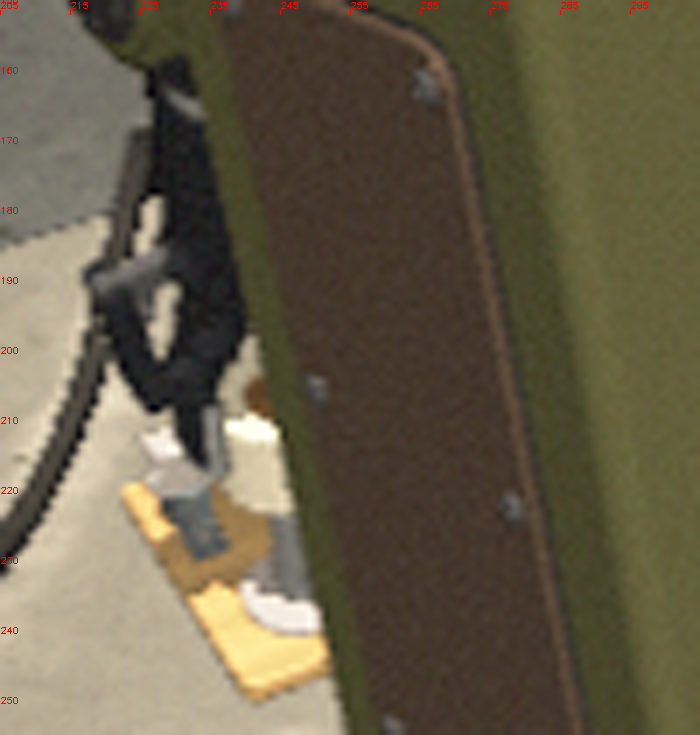

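The scene view is now mostly hidden by the arm; only the roll's left edge shows, at about (243,218). I'll descend by feel.

servo_tool(
  moves=[
    [0, 0, -0.05, 0, 0, 0, 0.4],
    [0, 0, -0.1, 0, 0, 0, 0.4],
    [0, 0, -0.14, 0, 0, 0, 0.4],
    [0, 0, -0.14, 0, 0, 0, 0.4],
    [0, 0, -0.14, 0, 0, 0, 0.4],
  ],
)

```text
time_s: 5.3
ee_pos: [0.4379, 0.0927, 0.0919]
eef_rot: [175.1, 89.7, -5.5]
contact_force: [-0.2, -0.6, -0.8]
gripper_width: 0.0567
```

servo_tool(
  moves=[
    [0, 0, -0.03, 0, 0, 0, 0.4],
    [0, 0, -0.06, 0, 0, 0, 0.4],
    [0, 0, -0.06, 0, 0, 0, 0.4],
    [0, 0, -0.06, 0, 0, 0, 0.4],
  ],
)

```text
time_s: 5.63
ee_pos: [0.4379, 0.0927, 0.0857]
eef_rot: [174.1, 89.7, -6.5]
contact_force: [0.6, -0.8, -0.7]
gripper_width: 0.0564
```

servo_tool(
  moves=[
    [0, 0, -0.03, 0, 0, 0, 0.4],
    [0, 0, -0.06, 0, 0, 0, 0.4],
    [0, 0, -0.06, 0, 0, 0, 0.4],
    [0, 0, -0.06, 0, 0, 0, 0.4],
  ],
)

```text
time_s: 5.97
ee_pos: [0.4377, 0.0927, 0.0795]
eef_rot: [172.8, 89.8, -7.8]
contact_force: [-0.5, 0.2, -1.2]
gripper_width: 0.0563
```

servo_tool(
  moves=[
    [0.01, 0, 0, 0, 0, 0, 0.4],
    [0.02, 0, 0, 0, 0, 0, 0.4],
    [0.02, 0, 0, 0, 0, 0, 0.4],
    [0.02, 0, 0, 0, 0, 0, 0.4],
  ],
)

```text
time_s: 6.3
ee_pos: [0.4395, 0.0927, 0.0794]
eef_rot: [169.5, 89.8, -11.1]
contact_force: [-3.4, -0.5, 0.1]
gripper_width: 0.0565
```

servo_tool(
  moves=[
    [-0.02, 0, 0, 0, 0, 0, 0.4],
    [-0.04, 0, 0, 0, 0, 0, 0.4],
    [-0.04, 0, 0, 0, 0, 0, 0.4],
    [-0.04, 0, 0, 0, 0, 0, 0.4],
  ],
)

```text
time_s: 6.63
ee_pos: [0.4355, 0.0927, 0.0795]
eef_rot: [171.3, 89.8, -9.3]
contact_force: [-0.1, -0.4, -1.5]
gripper_width: 0.0565
```

servo_tool(
  moves=[
    [0.013, 0.01, 0, 0, 0, 0, 0.4],
    [0.013, 0.02, 0, 0, 0, 0, 0.4],
    [0.013, 0.02, 0, 0, 0, 0, 0.4],
    [0.013, 0.02, 0, 0, 0, 0, 0.4],
  ],
)

```text
time_s: 6.97
ee_pos: [0.4369, 0.0948, 0.0795]
eef_rot: [172.1, 89.8, -8.4]
contact_force: [-0.4, -0.6, -1.7]
gripper_width: 0.0565
```

servo_tool(
  moves=[
    [0, -0.02, 0, 0, 0, 0, 0.4],
    [0, -0.04, 0, 0, 0, 0, 0.4],
    [0, -0.04, 0, 0, 0, 0, 0.4],
    [0, -0.04, 0, 0, 0, 0, 0.4],
  ],
)

```text
time_s: 7.3
ee_pos: [0.4369, 0.0906, 0.0795]
eef_rot: [171.5, 89.8, -9.0]
contact_force: [-0.5, -0.3, -0.9]
gripper_width: 0.0565
```

servo_tool(
  moves=[
    [0, 0.021, 0, 0, 0, 0, 0.4],
    [0, 0.021, -0.1, 0, 0, 0, 0.4],
    [0, 0.021, -0.2, 0, 0, 0, 0.4],
    [0, 0.021, -0.27, 0, 0, 0, 0.4],
    [0, 0.021, -0.32, 0, 0, 0, 0.4],
    [0, 0.021, -0.32, 0, 0, 0, 0.4],
  ],
)

```text
time_s: 7.8
ee_pos: [0.4362, 0.0926, 0.0461]
eef_rot: [147.6, 89.9, -33.0]
contact_force: [0.3, -0.1, -0.8]
gripper_width: 0.0567
```

servo_tool(
  moves=[
    [0, 0, -0.02, 0, 0, 0, 0.4],
    [0, 0, -0.04, 0, 0, 0, 0.4],
    [0, 0, -0.04, 0, 0, 0, 0.4],
  ],
)

```text
time_s: 8.05
ee_pos: [0.4362, 0.0926, 0.0419]
eef_rot: [146.4, 89.9, -34.2]
contact_force: [-0.6, -0.5, -0.6]
gripper_width: 0.0566
```

servo_tool(
  moves=[
    [0.004, 0, -0.01, 0, 0, 0, 0.4],
    [0.004, 0, -0.02, 0, 0, 0, 0.4],
    [0.004, 0, -0.02, 0, 0, 0, 0.4],
  ],
)

```text
time_s: 8.3
ee_pos: [0.4366, 0.0927, 0.0415]
eef_rot: [139.8, 89.9, -40.8]
contact_force: [-15.3, -2.5, 31.2]
gripper_width: 0.0561
```

servo_tool(
  moves=[
    [0, 0, -0.01, 0, 0, 0, 0.4],
    [0, 0, -0.01, 0, 0, 0, 0.4],
    [0, 0, -0.01, 0, 0, 0, 0.4],
  ],
)

```text
time_s: 8.55
ee_pos: [0.4366, 0.0926, 0.0415]
eef_rot: [139.2, 89.9, -41.3]
contact_force: [-9.5, -1.8, 19.2]
gripper_width: 0.0565
```

servo_tool(
  moves=[
    [0, 0, 0.003, 0, 0, 0, 0.4],
    [0, 0, 0.003, 0, 0, 0, 1],
    [0, 0, 0.003, 0, 0, 0, 1],
    [0, 0, 0.003, 0, 0, 0, 1],
    [0, 0, 0.003, 0, 0, 0, 1],
    [0, 0, 0.003, 0, 0, 0, 1],
  ],
)

```text
time_s: 9.05
ee_pos: [0.4366, 0.0926, 0.0418]
eef_rot: [138.2, 89.9, -42.4]
contact_force: [-0.3, -0.3, 0.2]
gripper_width: 0.0857
```

servo_tool(
  moves=[
    [0, 0, 0.1, 0, 0, 0, 1],
    [0, 0, 0.3, 0, 0, 0, 1],
    [0, 0, 0.6, 0, 0, 0, 1],
    [0, 0, 0.95, 0, 0, 0, 1],
    [0, 0, 0.95, 0, 0, 0, 1],
  ],
)

```text
time_s: 9.47
ee_pos: [0.4388, 0.093, 0.1429]
eef_rot: [-178.9, 89.4, 0.6]
contact_force: [-0.1, 0.2, 1.7]
gripper_width: 0.0852
```

servo_tool(
  moves=[
    [0, -0.2, 0.3, 0, 0, 0.05, 1],
    [0, -0.5, 0.5, 0, 0, 0.1, 1],
    [0, -0.8, 0.5, 0, 0, 0.17, 1],
    [0, -1, 0.5, 0, 0, 0.23, 1],
    [0, -1, 0.5, 0, 0, 0.29, 1],
    [0, -1, 0.5, 0, 0, 0.34, 1],
    [0, -1, 0.5, 0, 0, 0.38, 1],
  ],
)

```text
time_s: 10.05
ee_pos: [0.4388, -0.0075, 0.1935]
eef_rot: [178.2, 89.4, 43.5]
contact_force: [0.9, -0.7, -0.3]
gripper_width: 0.0858
```

servo_tool(
  moves=[
    [0, -0.3, 0, 0, 0, 0.05, 1],
    [0, -0.6, 0, 0, 0, 0.1, 1],
    [0, -0.9, 0, 0, 0, 0.17, 1],
    [0, -1, 0, 0, 0, 0.23, 1],
    [0, -1, 0, 0, 0, 0.29, 1],
    [0, -1, 0, 0, 0, 0.34, 1],
    [0, -1, 0, 0, 0, 0.37, 1],
  ],
)

```text
time_s: 10.63
ee_pos: [0.4387, -0.1078, 0.194]
eef_rot: [175.6, 89.4, 85.7]
contact_force: [0.4, -0.3, -0.1]
gripper_width: 0.0857
```

servo_tool(
  moves=[
    [0, -0.3, 0, 0, 0, 0, 1],
    [0, -0.6, 0, 0, 0, 0, 1],
    [0, -0.9, 0, 0, 0, 0, 1],
    [0, -0.9, 0, 0, 0, 0, 1],
  ],
)

```text
time_s: 10.97
ee_pos: [0.4385, -0.2014, 0.1945]
eef_rot: [171.4, 89.5, 81.4]
contact_force: [0.1, 0.3, 0.2]
gripper_width: 0.0855
```

```bash
python3 - <<'E'
from h import *
from scipy.spatial.transform import Rotation as Ro
c=camera("top");s=camera("scene")
cv2.imwrite("pics/t6f.png",c["color"][:,:,::-1])
crop(c,185,160,295,230,7,"pics/t6.png")
crop(s,215,180,315,255,7,"pics/s6.png")
o=robot.observe();print(o['ee_pos'],o['time_s'],o['joints']);R=Ro.from_euler('xyz',o['eef_rot'],degrees=True).as_matrix();print(R.round(3))
E
```

```text
[ 0.4384366  -0.19831798  0.19422683] 11.0667 [-28.9563774   11.4733214  101.44102175   0.57580299  67.33474416
 -29.20705939]
[[ 0.001  1.     0.   ]
 [ 0.01   0.    -1.   ]
 [-1.     0.001 -0.01 ]]
```

View pics/t6f.png

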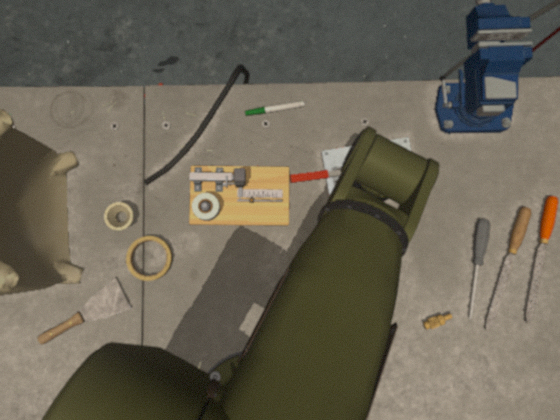

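View pics/t6.png

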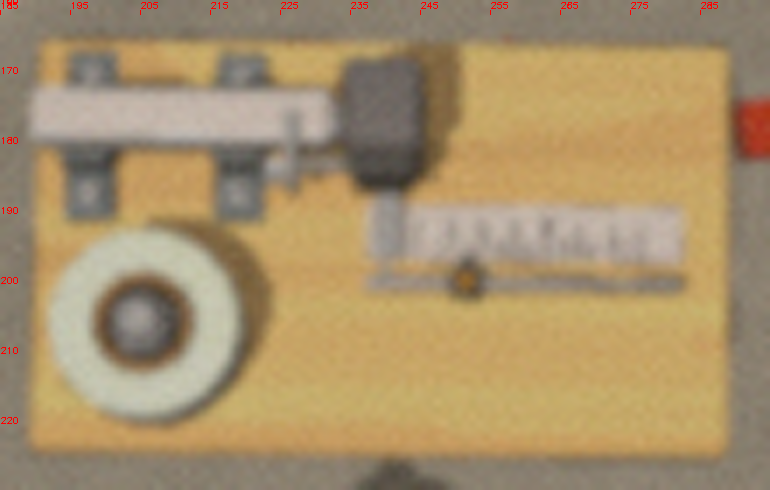

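View pics/s6.png

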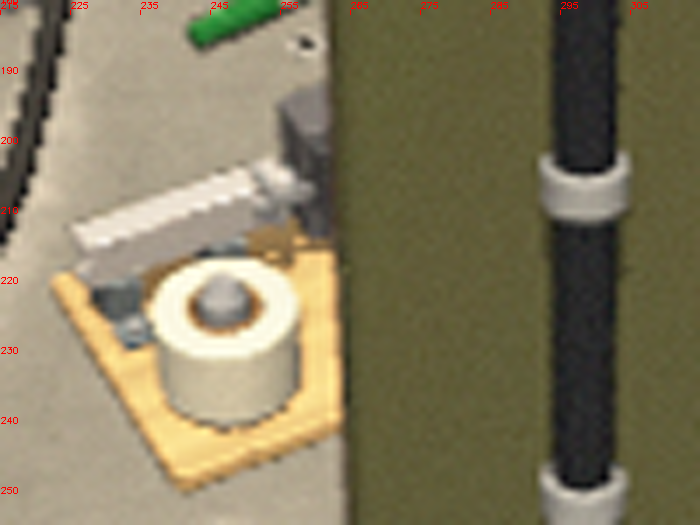

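The roll is seated: it is concentric with the spindle at top (204.5,205.5), and in the scene view the tip protrudes about 14 mm. The top view now shows the pointer and tab clearly, so I'll average frames and measure both to subpixel.

```bash
python3 - <<'E'
from h import *
cs=[camera("top") for _ in range(12)];c=cs[0]
A=np.mean([k["color"].astype(float) for k in cs],0)
np.save("topavg.npy",A)
im=np.clip(A,0,255).astype(np.uint8)
z=im[184:206,230:290,::-1]
cv2.imwrite("pics/t7.png",cv2.resize(z,None,fx=13,fy=13,interpolation=cv2.INTER_NEAREST))
G=A.mean(2)
for y in range(186,205): print(y,G[y,234:260].round().astype(int).tolist())
s=camera("scene")
print("cam",-np.array(c["R"]).T@c["t"],-np.array(s["R"]).T@s["t"])
print("roll top tri",tri(c,(204.8,205.5),s,(247.0,222.8)))
E
```

```text
186 [141, 111, 78, 66, 64, 65, 65, 65, 60, 75, 104, 128, 138, 141, 147, 151, 152, 151, 151, 152, 151, 152, 152, 152, 152, 152]
187 [146, 129, 111, 104, 101, 100, 102, 98, 91, 106, 131, 147, 150, 150, 152, 151, 151, 151, 151, 152, 152, 151, 151, 152, 151, 151]
188 [150, 146, 142, 143, 138, 135, 135, 130, 121, 135, 150, 156, 158, 156, 154, 155, 155, 155, 154, 154, 154, 155, 156, 156, 156, 158]
189 [153, 152, 157, 162, 156, 150, 147, 142, 135, 151, 163, 167, 168, 166, 166, 164, 165, 166, 165, 165, 165, 165, 166, 166, 166, 170]
190 [156, 155, 161, 167, 160, 151, 149, 142, 141, 158, 171, 176, 177, 177, 175, 172, 174, 176, 177, 172, 174, 177, 177, 175, 175, 177]
191 [157, 157, 162, 165, 159, 150, 148, 142, 140, 158, 167, 173, 180, 180, 174, 165, 174, 180, 176, 168, 171, 179, 182, 175, 168, 174]
192 [156, 157, 161, 166, 158, 149, 147, 142, 140, 157, 164, 173, 181, 182, 171, 157, 169, 182, 176, 160, 161, 175, 181, 172, 158, 170]
193 [156, 156, 161, 166, 160, 150, 147, 142, 139, 158, 164, 176, 181, 181, 169, 157, 168, 178, 176, 160, 158, 172, 178, 169, 153, 167]
194 [155, 156, 160, 165, 160, 
[... 911 characters left out ...]
, 153, 152, 150, 147, 144, 142, 141, 140, 142, 141, 140, 141, 141, 132, 107, 91, 88, 82, 91, 116, 132, 134, 133, 134, 137]
202 [157, 156, 155, 152, 150, 151, 148, 148, 149, 149, 148, 148, 149, 149, 143, 128, 112, 104, 99, 110, 133, 144, 145, 144, 146, 146]
203 [157, 158, 158, 157, 157, 157, 157, 156, 157, 156, 158, 158, 157, 157, 155, 151, 144, 141, 141, 143, 151, 157, 156, 156, 158, 156]
204 [158, 158, 158, 158, 158, 158, 158, 158, 159, 158, 158, 158, 159, 159, 159, 158, 158, 157, 157, 158, 159, 160, 159, 158, 160, 158]
cam [ 0.3081698  -0.02200797  1.12806235] [-0.36468772  0.4288191   0.87522732]
roll top tri (array([0.43472715, 0.09156561, 0.05721669]), np.float64(0.0029695039511080305))
```

View pics/t7.png

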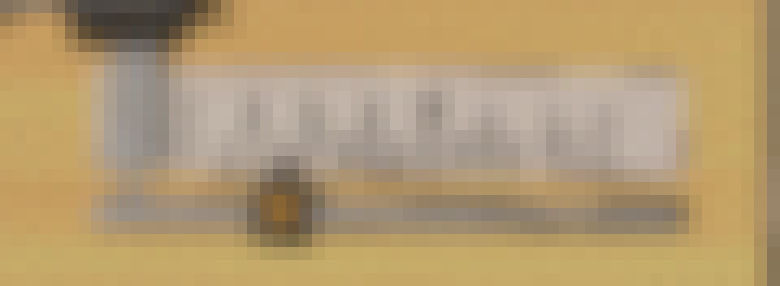

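The averaged crop shows the tab's inner tip at about (251.5,196.5) and the pointer strip centred near (239.7,193), with its tip near row 197. Ticks appear every 4.5 px, about 10 mm.

```bash
python3 - <<'E'
from h import *
c=camera("top");s=camera("scene")
yaw=np.radians(-1.2)
def rot(v): return np.array([v[0]*np.cos(yaw)+v[1]*np.sin(yaw),-v[0]*np.sin(yaw)+v[1]*np.cos(yaw)])
for pp in (239.6,239.8,240):
  a=onz(c,(pp,196.5),.0235);
  for tb,z in ((251.4,.022),(251.6,.022),(251.6,.027)):
    b=onz(c,(tb,196.7 if z<.025 else 200),z);print(pp,tb,z,a.round(4),b.round(4),(1e3*rot(a-b)).round(2))
# predicted in scene
print(proj(s,[onz(c,(239.7,196.8),.0235),onz(c,(251.5,196.5),.022),onz(c,(251.6,200),.027)]))
# edges of board in top along right/left side for yaw/centre
A=np.load("topavg.npy")
# block top
G=A.mean(2)
for y in range(164,190,2): print(y,G[y,228:252].round().astype(int).tolist())
E
```

```text
239.6 251.4 0.022 [0.4578 0.0205 0.0235] [ 0.457  -0.0053  0.022 ] [ 0.21 25.77]
239.6 251.6 0.022 [0.4578 0.0205 0.0235] [ 0.457  -0.0057  0.022 ] [ 0.21 26.21]
239.6 251.6 0.027 [0.4578 0.0205 0.0235] [ 0.4491 -0.0057  0.027 ] [ 8.14 26.31]
239.8 251.4 0.022 [0.4578 0.02   0.0235] [ 0.457  -0.0053  0.022 ] [ 0.21 25.33]
239.8 251.6 0.022 [0.4578 0.02   0.0235] [ 0.457  -0.0057  0.022 ] [ 0.21 25.77]
239.8 251.6 0.027 [0.4578 0.02   0.0235] [ 0.4491 -0.0057  0.027 ] [ 8.14 25.88]
240 251.4 0.022 [0.4578 0.0196 0.0235] [ 0.457  -0.0053  0.022 ] [ 0.22 24.89]
240 251.6 0.022 [0.4578 0.0196 0.0235] [ 0.457  -0.0057  0.022 ] [ 0.22 25.33]
240 251.6 0.027 [0.4578 0.0196 0.0235] [ 0.4491 -0.0057  0.027 ] [ 8.14 25.44]
[[265.98449323 217.9457038 ]
 [273.77145223 215.18577114]
 [275.1892365  215.58452764]]
164 [118, 116, 117, 116, 117, 122, 124, 124, 122, 123, 122, 121, 123, 124, 124, 125, 125, 125, 125, 123, 123, 121, 120, 121]
166 [140, 138, 137, 138, 139, 141, 143, 145, 147, 146, 145, 142, 136, 133, 127, 116, 110, 109, 109, 109, 107, 112, 124, 137]
168 [157, 157, 156, 159, 156, 149, 134,
[... 549 characters left out ...]
143]
178 [168, 181, 177, 161, 140, 114, 101, 104, 107, 106, 107, 107, 107, 108, 107, 103, 89, 78, 91, 97, 103, 117, 138, 152]
180 [120, 127, 126, 114, 94, 82, 85, 90, 93, 92, 94, 94, 94, 94, 94, 91, 77, 73, 85, 92, 107, 134, 148, 148]
182 [105, 108, 110, 109, 110, 106, 91, 80, 78, 75, 75, 77, 77, 76, 75, 70, 60, 67, 85, 97, 114, 137, 146, 147]
184 [114, 116, 114, 120, 129, 127, 110, 88, 76, 72, 72, 73, 72, 74, 69, 64, 61, 76, 99, 126, 144, 151, 153, 153]
186 [131, 138, 140, 146, 150, 151, 141, 111, 78, 66, 64, 65, 65, 65, 60, 75, 104, 128, 138, 141, 147, 151, 152, 151]
188 [148, 151, 151, 152, 151, 151, 150, 146, 142, 143, 138, 135, 135, 130, 121, 135, 150, 156, 158, 156, 154, 155, 155, 155]
```

```bash
python3 - <<'E'
import cv2
im=cv2.imread("pics/scene0.png")[185:235,240:300]
cv2.imwrite("pics/s0z.png",cv2.resize(im,None,fx=13,fy=12,interpolation=cv2.INTER_NEAREST))
E
```

```text
(no output)
```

View pics/s0z.png

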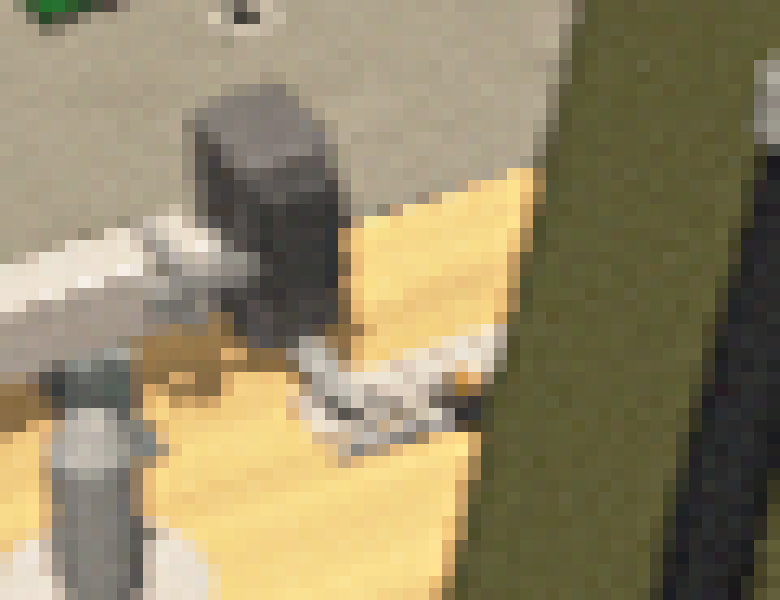

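```bash
python3 - <<'E'
from h import *
c=camera("top")
for p,z in (((238.7,167.5),.082),((238.7,174),.082),((238.7,180.3),.082),((238.7,182),.077),((238.7,187),.043),((238.7,187),.06),((239.7,187),.022)): print(p,z,onz(c,p,z).round(4))
cen=np.array([.46323,.02174]);
E
sed -i 's/^print("yaw".*$/print(st(.033,0),st(.034,0),st(.048,0),st(.02,0),st(.012,0),st(.033,-.0015))/' m.py; python3 m.py | head -3
```

```text
(238.7, 167.5) 0.082 [0.5109 0.0191 0.082 ]
(238.7, 174) 0.082 [0.4972 0.0193 0.082 ]
(238.7, 180.3) 0.082 [0.4839 0.0195 0.082 ]
(238.7, 182) 0.077 [0.4811 0.0198 0.077 ]
(238.7, 187) 0.043 [0.4758 0.0213 0.043 ]
(238.7, 187) 0.06 [0.4732 0.0206 0.06  ]
(239.7, 187) 0.022 [0.479 0.02  0.022]
board c [0.46288584 0.02180348] [0.22096951 0.13340879] 87.9604721069336
[0.49586493 0.02062904] [0.4968643  0.02059345] [0.51085543 0.02009521] [0.48287317 0.0210917 ] [0.47487824 0.02137641] [0.49581155 0.01912999]
flange [0.435  0.0934 0.018 ] [-0.0304  0.0705]
```

servo_tool(
  moves=[
    [0.15, 0.3, 0, -0.005, 0, -0.0125, 1],
    [0.3, 0.65, 0, -0.005, 0, -0.0125, 1],
    [0.5, 1, 0, -0.005, 0, -0.0125, 1],
    [0.57, 1, 0, -0.005, 0, -0.0125, 1],
    [0.57, 1, 0, -0.005, 0, -0.0125, 1],
  ],
)

```text
time_s: 12.38
ee_pos: [0.4967, -0.0964, 0.1939]
eef_rot: [67.7, 89.9, -23.5]
contact_force: [-0.0, -0.9, -1.9]
gripper_width: 0.0858
```

servo_tool(
  moves=[
    [0, 0.3, 0, 0, 0, 0, 1],
    [0, 0.65, 0, 0, 0, 0, 1],
    [0, 1, -0.1, 0, 0, 0, 1],
    [0, 1, -0.3, 0, 0, 0, 1],
    [0, 1, -0.4, 0, 0, 0, 1],
    [0, 1, -0.4, 0, 0, 0, 1],
  ],
)

```text
time_s: 12.88
ee_pos: [0.4955, 0.0027, 0.1519]
eef_rot: [-81.8, 89.8, -173.0]
contact_force: [-0.4, 0.7, -0.5]
gripper_width: 0.0854
```

```bash
python3 - <<'E'
from h import *
from scipy.spatial.transform import Rotation as Ro
c=camera("top");s=camera("scene")
cv2.imwrite("pics/t8.png",c["color"][:,:,::-1])
cv2.imwrite("pics/s8.png",s["color"][:,:,::-1])
o=robot.observe();print(o['ee_pos'],o['time_s'],o['joints']);R=Ro.from_euler('xyz',o['eef_rot'],degrees=True).as_matrix();print(R.round(3))
E
```

```text
[0.49666845 0.00227728 0.15412861] 12.9833 [-3.95030294e+00  1.61146938e+01  1.01520677e+02 -3.14071524e-02
  6.23365014e+01 -2.64772976e+00]
[[ 0.     1.    -0.022]
 [-0.001 -0.022 -1.   ]
 [-1.     0.     0.001]]
```

View pics/t8.png

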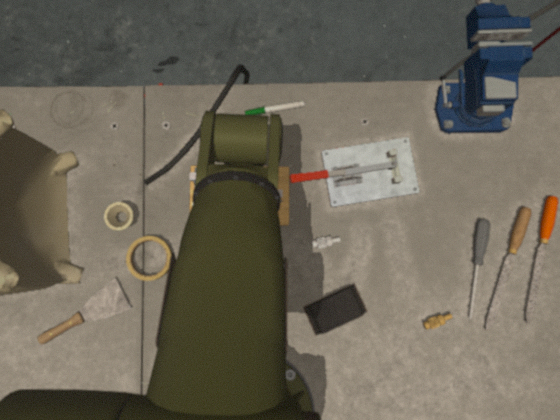

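View pics/s8.png

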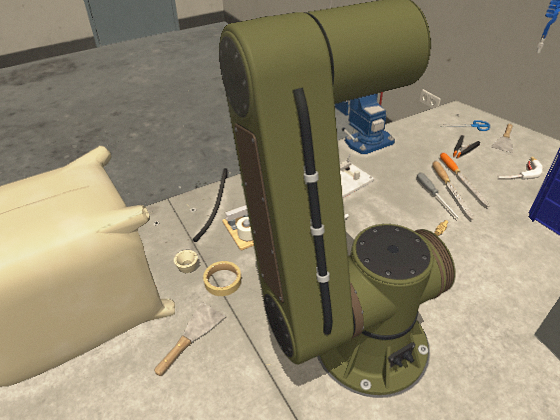

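Both views of the gauge are hidden by the arm, so I'll go by kinematics and force readings.

servo_tool(
  moves=[
    [-0.01, 0.08, 0, 0, 0, 0, 1],
    [-0.01, 0.157, -0.1, 0, 0, 0, 1],
    [-0.01, 0.157, -0.3, 0, 0, 0, 1],
    [-0.01, 0.157, -0.5, 0, 0, 0, 1],
    [-0.01, 0.157, -0.6, 0, 0, 0, 1],
    [-0.01, 0.157, -0.6, 0, 0, 0, 1],
  ],
)

```text
time_s: 13.48
ee_pos: [0.4947, 0.0182, 0.0922]
eef_rot: [-80.8, 89.8, -172.1]
contact_force: [0.2, 0.0, 1.2]
gripper_width: 0.0857
```

servo_tool(
  moves=[
    [0, 0, -0.1, 0, 0, 0, 1],
    [0, 0, -0.25, 0, 0, 0, 1],
    [0, 0, -0.38, 0, 0, 0, 1],
    [0, 0, -0.38, 0, 0, 0, 1],
    [0, 0, -0.38, 0, 0, 0, 1],
  ],
)

```text
time_s: 13.9
ee_pos: [0.4948, 0.0182, 0.0544]
eef_rot: [-81.6, 89.8, -172.9]
contact_force: [0.1, -0.6, -0.3]
gripper_width: 0.0852
```

servo_tool(
  moves=[
    [0.005, 0, 0, 0, 0, 0, 0.6],
    [0.005, 0, 0, 0, 0, 0, 0.45],
    [0.005, 0, 0, 0, 0, 0, 0.45],
    [0.005, 0, 0, 0, 0, 0, 0.45],
    [0.005, 0, 0, 0, 0, 0, 0.45],
  ],
  newtons=30,
)

```text
time_s: 14.32
ee_pos: [0.4952, 0.0182, 0.0547]
eef_rot: [-82.0, 89.8, -173.4]
contact_force: [-2.3, -0.6, 2.2]
gripper_width: 0.0381
```

servo_tool(
  moves=[
    [0, 0, 0, 0, 0, 0, 0.38],
    [0, 0, 0, 0, 0, 0, 0.34],
    [0, 0, 0, 0, 0, 0, 0.3],
    [0, 0, 0, 0, 0, 0, 0.25],
    [0, 0, 0, 0, 0, 0, 0.25],
    [0, 0, 0, 0, 0, 0, 0.25],
  ],
)

```text
time_s: 14.82
ee_pos: [0.4965, 0.0182, 0.0553]
eef_rot: [-12.0, 90.0, -103.4]
contact_force: [9.1, 0.6, 0.5]
gripper_width: 0.0284
```

servo_tool(
  moves=[
    [0.012, 0, 0, 0, 0, 0, 0.25],
    [0.012, 0, 0, 0, 0, 0, 0.25],
    [0.012, 0, 0, 0, 0, 0, 0.25],
  ],
  newtons=35,
)

```text
time_s: 15.07
ee_pos: [0.4969, 0.0182, 0.0554]
eef_rot: [-83.7, 89.8, -175.0]
contact_force: [-5.7, -1.5, 9.1]
gripper_width: 0.0279
```

servo_tool(
  moves=[
    [-0.004, -0.04, 0.002, 0, 0, 0, 0.25],
    [-0.005, -0.1, 0.002, 0, 0, 0, 0.25],
    [-0.007, -0.16, 0.002, 0, 0, 0, 0.25],
    [-0.008, -0.21, 0.002, 0, 0, 0, 0.25],
    [-0.009, -0.257, 0.002, 0, 0, 0, 0.25],
    [-0.009, -0.257, 0.002, 0, 0, 0, 0.25],
    [-0.009, -0.257, 0.002, 0, 0, 0, 0.25],
  ],
)

```text
time_s: 15.65
ee_pos: [0.496, -0.0077, 0.0555]
eef_rot: [-84.4, 89.8, -175.7]
contact_force: [4.4, 1.3, -4.7]
gripper_width: 0.0278
```

```bash
python3 - <<'E'
from h import *
c=camera("top");s=camera("scene")
crop(c,185,160,295,230,7,"pics/t9.png")
crop(s,205,150,305,225+30,7,"pics/s9.png")
o=robot.observe();print(o['ee_pos'],o['time_s'],o['contact_force'],o['gripper_width'])
E
```

```text
[ 0.49598451 -0.00745814  0.05552308] 15.75 [ 5.17963503  1.6460004  -4.62796437] 0.028032752216711483
```

View pics/t9.png

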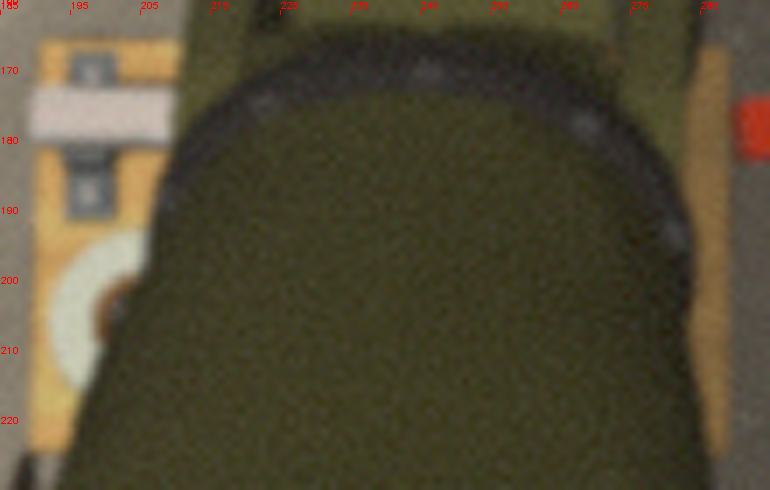

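View pics/s9.png

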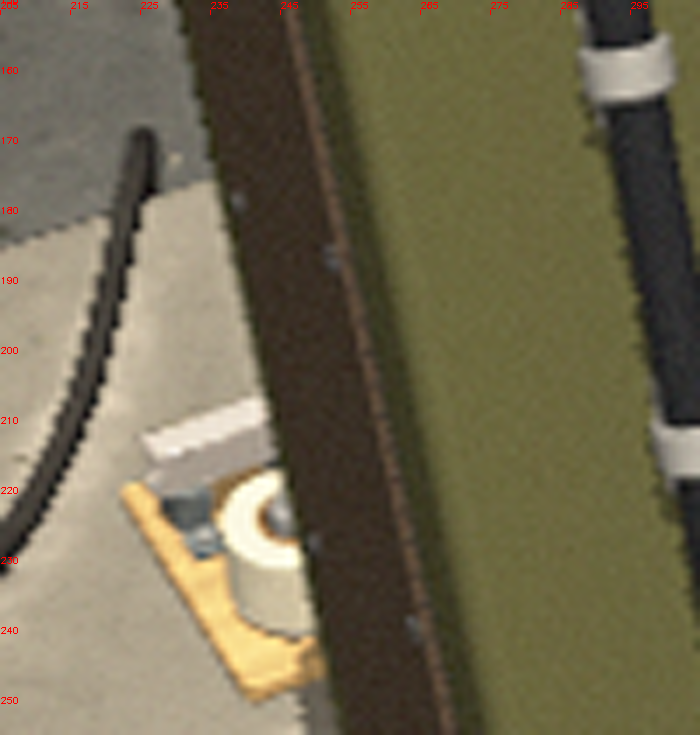

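The roll is still on the spindle. The force on the tool is about +1.6 N in y, which matches the spring at about 26 mm, so the lock is freed. The pointer is hidden, so I'll refine the tab–pointer distance from the saved averaged image.

```bash
python3 - <<'E'
import numpy as np
A=np.load("topavg.npy")
for y in (189,191,193,195,196,197): 
    print(y,"R",A[y,233:247,0].round().astype(int).tolist());print("   B",A[y,233:247,2].round().astype(int).tolist());print(" R-B",(A[y,233:247,0]-A[y,233:247,2]).round().astype(int).tolist())
print("tab R-B")
for y in range(194,204): print(y,(A[y,246:258,0]-A[y,246:258,2]).round().astype(int).tolist(),A[y,246:258,2].round().astype(int).tolist())
print("scale right end / ticks col mean rows191-193",A[191:194,236:285].mean((0,2)).round().astype(int).tolist())
E
```

```text
189 R [198, 199, 198, 198, 191, 173, 158, 152, 149, 150, 173, 187, 192, 193]
   B [97, 99, 97, 110, 130, 139, 141, 142, 135, 120, 128, 137, 141, 141]
 R-B [100, 100, 100, 88, 61, 34, 17, 10, 14, 30, 45, 50, 50, 52]
191 R [198, 198, 198, 197, 189, 172, 157, 153, 149, 150, 170, 180, 186, 193]
   B [104, 104, 104, 117, 137, 146, 143, 142, 136, 132, 147, 156, 162, 168]
 R-B [94, 94, 95, 80, 52, 26, 14, 10, 13, 18, 23, 24, 25, 26]
193 R [197, 198, 199, 199, 189, 172, 156, 152, 148, 147, 169, 176, 188, 193]
   B [102, 103, 103, 116, 139, 148, 144, 142, 136, 130, 147, 153, 164, 169]
 R-B [95, 94, 97, 82, 50, 24, 12, 11, 13, 17, 22, 23, 24, 24]
195 R [197, 198, 198, 195, 184, 170, 161, 154, 148, 148, 168, 176, 185, 186]
   B [103, 103, 103, 115, 136, 148, 148, 143, 136, 131, 145, 152, 160, 160]
 R-B [94, 95, 95, 80, 48, 21, 12, 11, 12, 17, 22, 24, 24, 26]
196 R [198, 198, 198, 194, 185, 172, 162, 156, 157, 162, 176, 182, 187, 182]
   B [102, 102, 102, 110, 128, 138, 139, 136, 130, 130, 141, 147, 152, 151]
 R-B [96, 96, 96, 84, 57, 35, 23, 20, 27, 32, 35, 35, 35, 30]
197 R [197, 198, 199, 196
[... 885 characters left out ...]
61, 90, 69, 30, 20, 24, 28, 30] [125, 124, 115, 89, 63, 51, 55, 78, 108, 122, 124, 124]
201 [56, 55, 52, 41, 46, 60, 47, 34, 41, 46, 46, 47] [112, 112, 104, 85, 67, 57, 58, 73, 95, 107, 109, 108]
202 [87, 86, 83, 71, 60, 57, 53, 59, 75, 81, 83, 83] [101, 101, 97, 88, 79, 72, 69, 77, 92, 98, 99, 97]
203 [93, 93, 91, 87, 84, 81, 80, 83, 90, 94, 94, 93] [105, 105, 103, 101, 96, 95, 95, 96, 100, 103, 103, 103]
scale right end / ticks col mean rows191-193 [161, 166, 159, 150, 147, 142, 140, 157, 165, 174, 181, 181, 172, 160, 170, 180, 176, 163, 163, 176, 180, 172, 160, 170, 180, 176, 157, 149, 168, 179, 175, 168, 173, 179, 181, 176, 170, 174, 178, 175, 170, 174, 179, 179, 180, 177, 169, 159, 155]
```

The estimates, with shadow, height and yaw corrections, run from 25.2 to 25.8 mm. The arm is drawn out about 25.7 mm. I'll do one hold to check that it is steady.

servo_tool(
  moves=[
    [0, 0.001, 0, 0, 0, 0, 0.25],
    [0, 0.001, 0, 0, 0, 0, 0.25],
    [0, 0.001, 0, 0, 0, 0, 0.25],
    [0, 0.001, 0, 0, 0, 0, 0.25],
    [0, 0.001, 0, 0, 0, 0, 0.25],
    [0, 0.001, 0, 0, 0, 0, 0.25],
  ],
)

```text
time_s: 16.25
ee_pos: [0.496, -0.0072, 0.0555]
eef_rot: [-85.8, 89.8, -177.1]
contact_force: [4.8, 1.7, -3.2]
gripper_width: 0.0278
```

```bash
python3 - <<'E'
from bench import robot
o=robot.observe();print(o['ee_pos'],o['time_s'],o['contact_force'],o['gripper_width'])
print(robot.job_done())
E
```

```text
[ 0.4959832  -0.00718738  0.05549643] 16.25 [ 4.76701969  1.69736773 -3.18578397] 0.02780823104472456
the job is handed in; nothing more can be done
None
```

I put the small roll on the spindle and let it go. I then pinched the lock button in, drew the gauge arm out about 25.4 mm and handed the job in at 16.25 s with the grip still held.

- **Roll:** it came down until it touched the flange. With the gripper away, both cameras showed it centred with the spindle tip standing out above it. The roll top measured 57 mm against 56 mm expected, though the two views disagreed by about 3 mm.
- **Button and lock:** the jaws read about 28 mm wide, and this reading ran about 1.4 mm low on the roll. That agrees with the 30 mm expected for a fully pressed button. The force along the arm was about 1.7 N, as the spring should give with the lock freed.
- **Extension, not confirmed by eye:** the arm hid the pointer and tab from both cameras at the end. The distance comes from pictures taken before the pull, where my estimates were 25.2 to 25.8 mm (raw spread 24.9 to 26.3), plus the measured tool travel.
- **Other things on the bench:** no move went near the tab or the bystanders. I did not measure their places again at the end.

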